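# Shut the lockshield valve with the T-key from the key rack

### The arm

A 7-joint arm with a two-finger parallel gripper is mounted at the origin on the work surface. World frame = base frame: x ahead of the robot, y to its left, z up, the work surface at z = 0. Lengths are in m, angles in degrees, forces in N, time in s.
With the tool pointing down it reaches from about 0.425 to 0.875 m from the base axis. Payload 4.7 kg.
Tool frame: the origin (TCP) lies where the fingers leave the gripper's body, on its centre line; the fingertips stand 70 mm ahead of it and the grasp point (between the pads) lies 51 mm ahead of it (env.tip_reach is the distance from the TCP to the fingertips, in m); z points along the fingers, x is the direction in which the jaws open and shut, and the axes are right-handed (so a half turn about z gives the same grasp; the last joint's range is limited). The gripper opens to 87 mm and grips with 3 to 60 N. Pads are 19 mm wide; open, the fingers measure 117 mm over their backs; the gripper's body (75 mm by 190 mm) begins 51 mm behind the grasp point.
Start: joints at [64.062, 18.392, -4.016, 83.108, 1.295, 78.541, -3.26], TCP at [0.293, -0.58, 0.292] pointing down, gripper open.
Joint ranges: [-163.93, 163.93], [-17.29, 119.83], [-79.2, 71.16], [3.27, 140.29], [-89.18, 269.18], [5.43, 117.66], [-154.24, 154.24]. Speed limits (degrees/s): [147.25, 147.25, 180, 180, 180, 180, 180].

### API

Orientations are given as [roll, pitch, yaw] about the fixed x, y, z axes, in that order (R = Rz(yaw) Ry(pitch) Rx(roll)).
In Python, from cell import env, optics, order gives the robot as it stands.
- The arm moves only by the shell command python3 -m creep 'ROWS' [FORCE]. ROWS is JSON, a list of rows, each a list of 7 numbers: the shift along the tool's x, y, z in cm, then the turn, a rotation vector about the tool's x, y, z in rad, then the opening, from 0 (shut) to 1 (fully open). A call has 1 to 20 rows; each row shifts and turns the pose as measured when the row begins, along the tool's axes as they then stand; what a row does not reach is not made up. A row lasts 1/10 s, in which the tool goes at most 50 mm and 8.59 degrees, less where a joint would pass 70% of its speed; a pose out of reach is approached as far as the arm can. A call with a gripper value outside its range is refused whole. The fingers move at their own pace and stop on an object; FORCE is the grip in N (left out, the last holds). Time passes only in rows, so rows that do not move let the fingers close. It gives the time, the measured TCP pose, the force and the opening at its end, in the units of the state.
- env.get_obs(): the state, without advancing time (a new reading comes with each control period).
- optics.read_camera(name): name is "scene" or "side" or "wrist"; returns a dict with "frame" (420x560x3 uint8, blue, green, red), "z_map" (420x560 float32, m along the optical axis (not along the pixel's ray), 0 where there is no reading), "fx", "fy", "cx", "cy" (pixels), "R" (3x3) and "t" (3): a world point X has camera coordinates R X + t; the wrist camera has in their place "hand_eye" (4x4, takes a point from camera to tool coordinates, whose origin is the TCP and whose axes are the tool frame's). Camera axes: x right, y down, z forward; pixel columns grow to the right and rows downward; lengths in m; the calibration is good to about 2 mm. A picture is of the moment at which its call begins: read the wrist's pose just before it.
- order.sign_off(): hands the job in, once; it reports no verdict.
The state is a dict: "time_s": time; "qpos": joint angles; "joint_velocities": joint speeds; "effort": joint torques, N m; "tool_pos": TCP position; "tool_rot": TCP orientation; "force": force on the tool from outside, world axes, zero at the start; "wrist_torque": the same for the moment, N m; "grip_width": finger opening in m.
Only numpy, scipy, OpenCV 4.12 (cv2) and the standard library are available. Lean on these libraries where they do the work, as an engineer would, in place of code of your own. Each camera call takes 0.05 s, during which the arm holds its last target. There are 200 camera calls.

### The job

Shut the water valve on the bench with the T-key that has the thick round socket: lift it up and off its hooks on the key rack, stand it in the valve's round shield and turn it until it drops fully home over the flat spindle inside, then turn it on clockwise (seen from above) to the stop, so that its bar is square across the pipe. Leave it standing home on the valve, and leave the slimmer key on the rack and everything else on the bench where it is.

Things in the scene. Friction and masses are not known exactly. Their poses are not given: they have to be found in the camera images.
- key_bar (a point): Middle of the bar of the big dark steel T-key (about 0.55 kg). Bar: round rod 16 mm thick, 150 mm long, along this y axis; a 16 mm round stem runs down (-z) from its middle to the socket. Half a turn gives the same fit. It starts hanging upright by its bar on two hooks of the rack and can be gripped from above across the middle of bar and stem.
- key_foot (a point): Centre of the flat lower face of the same key's round socket, 115 mm below the bar's middle; axes as key_bar. The socket is 36 mm in diameter and 36 mm tall, tapering to the stem above. In this face opens the slot: 26 mm long along y (parallel to the bar), 11.6 mm wide, 28 mm deep.
- small_key_bar (a point): Middle of the bar of the other, slimmer T-key hanging beside it (bar 12 mm thick and 130 mm long, socket only 22 mm in diameter): not wanted, it stays on its hooks.
- rack: Key rack, fixed. Origin on the bench under the line on which both bars hang; y along the bars. The keys hang about 85 mm either side of the origin along y, in either order. Foot plate 12 mm thick (220 mm along y); one 30 mm post at x = 90, y = 0 mm carries a rail 80 to 100 mm behind the bars (x = +80 to +100 mm), 320 mm long, top 277 mm up.
- rack_line (a point): Middle of the line along which the bars hang, 262 mm above the bench (the big bar's centre); axes as the rack's. Four steel rod hooks, 10 mm thick, at y = -130, -40, 40, 130 mm come from the rail behind (+x) under the bars. Their tips turn up in front of the bars (-x side, at x = -24 mm) to 277 mm above the bench: a bar must rise 24 mm before it can leave towards -x.
- valve: Brass lockshield ball valve in a 290 mm run of steel pipe, fixed. Origin on the bench under the spindle's vertical axis, z up, x along the pipe (axis 60 mm up, 42 mm thick, fittings to 56 mm). It shuts clockwise from above against 0.15 Nm of friction, and stays where left. Spindle tang along the pipe = open; square across it = shut, at a solid stop. Key bar and tang end parallel.
- shield_mouth (a point): Centre of the mouth of the valve's round shield (a cup round the spindle), on the spindle axis, 158 mm above the bench; axes as the valve's. Inner diameter 38.5 mm, flaring to about 45 mm in the last 6 mm; outside 53 mm. Flat floor 104 mm up: a key standing on it is fully home, its bar 219 mm up.
- tang_top (a point): Top of the spindle's flat tang in the shield, on the axis, 126 mm above the bench; axes as the valve's, they do not turn with it. Tang 24 mm long, 10 mm thick, rounded top. A key not yet in line rests on it, bar 241 mm up; in line (4 degrees loose) it drops home by its own weight if free. The tang starts 15 to 60 degrees clockwise of the pipe, angle not reported: see or feel it.
- beaker_rim (a point): Rim centre of a glass beaker, 70 mm wide, 95 mm tall; bystander.
- reagent: Amber bottle, 72 mm wide, 150 mm tall, origin under its base; bystander.
- spanner: Steel spanner 190 mm long lying on the green mat; bystander.
- flange: Steel pipe flange, 90 mm across, 34 mm tall, origin under its base; bystander.
- tape: Roll of white tape, 100 mm across, 25 mm tall; bystander.
- jar: White jar, 80 mm wide, 90 mm tall, origin under its base; bystander.
There are look-alikes about, which are no part of the job. Leave any pink or turquoise look-alike of the part that bears key_bar alone.

How it is judged (in metres and radians):
On the way, in this order (a step that is already met when the one before it is completed fails the run):
1. the big T-key has been lifted up and off its hooks and taken clear of the rack (distance of key_bar from where it was at the start of the episode above 0.08 m and height (world z) of key_bar above 0.23 m), for 0.1 s.
2. the key is fully home on the valve's spindle, upright in the shield (height (world z) of key_bar below 0.224 m and horizontal distance between key_bar and shield_mouth below 0.01 m and angle between key_bar's own z axis and vertical below 0.12 rad), for 0.2 s.
At the end, for the whole second after the job is handed in: The big key stands upright in the shield (tilt under 7 degrees), fully home (bar 212 to 224 mm up, within 10 mm of the spindle axis), its bar square across the pipe within 8 degrees. The slim key still hangs in its place (within 40 mm); other things moved less than 30 mm (all of step 2 and height (world z) of key_bar above 0.212 m and angle between the y axis of key_bar and the y axis of valve, either way round below 0.14 rad); the robot touches nothing.
It fails at once if the slimmer key knocked off or moved more than 40 mm (distance of small_key_bar from where it was at the start of the episode above 0.04 m).
It fails at once if a bystander on the bench moved more than 30 mm (distance of any of beaker_rim, reagent, spanner, flange, tape, jar from where it was at the start of the episode above 0.03 m).
It also fails if it takes over 48 s, if anything falls off the work surface, if the arm or the gripper's body presses on something with over 40 N, if the wrist force passes 120 N, or if a joint passes its speed limit or range.

## Working session

There is one attempt and no reset: what is moved stays moved. The work goes in short steps, Python scripts to look and compute and a shell command to move; the robot and the scene stay as the last step left them, time stands still between calls to the robot, and variables do not carry over. Pictures are saved under pics/ and viewed, on a budget of 10 in all, crops included, one or two more only if the job needs it, and the job is handed in when it is done.

```bash
mkdir -p pics; ls
cat > h.py <<'E'
import numpy as np,cv2
from cell import env,optics,order
from scipy.spatial.transform import Rotation as Ro
def T_tool():
    o=env.get_obs();T=np.eye(4);T[:3,:3]=Ro.from_euler('xyz',o['tool_rot'],degrees=True).as_matrix();T[:3,3]=o['tool_pos'];return T
def cloud(name):
    T=T_tool();c=optics.read_camera(name);z=c['z_map'];v,u=np.mgrid[:z.shape[0],:z.shape[1]]
    P=np.stack([(u-c['cx'])/c['fx']*z,(v-c['cy'])/c['fy']*z,z],-1)
    if 'hand_eye' in c:
        M=T@np.array(c['hand_eye']);W=P@M[:3,:3].T+M[:3,3]
    else: W=(P-np.array(c['t']))@np.array(c['R'])
    W[z==0]=np.nan
    return c,W
E
python3 - <<'E'
from h import *
o=env.get_obs();print(o)
for n in('scene','side'):
    c,W=cloud(n);cv2.imwrite(f'pics/{n}0.png',c['frame']);np.save(f'pics/{n}0.npy',W)
    R=np.array(c['R']);print(n,-R.T@np.array(c['t']),R[2],c['fx'])
E
```

```text
pics
{'time_s': 0.0, 'qpos': array([64.05992056, 18.43970311, -4.01273402, 83.17682997,  1.29478356,
       78.53893787, -3.25830559]), 'joint_velocities': array([-0.06798515,  0.12782509,  0.15876851,  0.09173981, -0.0212496 ,
       -0.01462807, -0.00055651]), 'effort': array([-2.16248504e-04, -4.91286707e+01, -4.03952440e-01, -3.12526631e+01,
       -6.39117393e-02,  4.34871786e-02,  1.87100641e-04]), 'tool_pos': array([ 0.29228778, -0.58010056,  0.2911368 ]), 'tool_rot': array([ 1.79993580e+02,  1.10251930e-01, -6.32511379e+01]), 'force': array([ 1.15402905, -0.0605838 , -0.1936569 ]), 'wrist_torque': array([-0.04386539, -0.01102617, -0.02995566]), 'grip_width': 0.08701440691749028}
scene [1.37665531 0.85283325 1.55291855] [-0.445656   -0.4533702  -0.77191074] 540.3049216383845
side [0.44047645 1.07204331 0.93846303] [ 0.07639701 -0.79543117 -0.6012094 ] 413.49362615953
```

View pics/scene0.png

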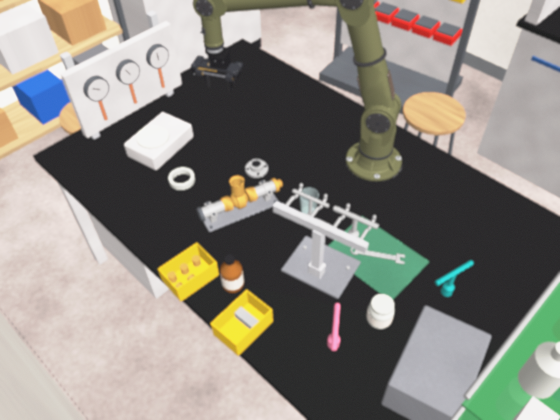

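View pics/side0.png

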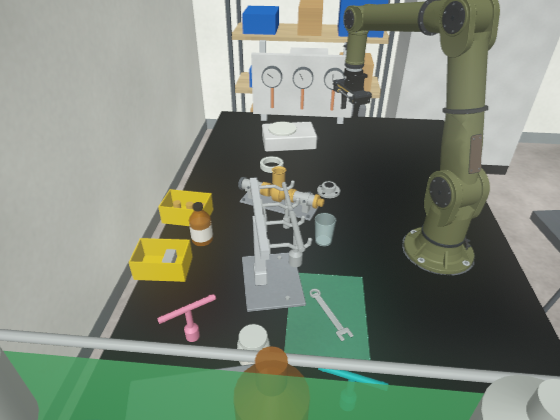

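The scene view shows the rack rail at (275,207)-(365,243), with bars at about (307,195) and (355,220). The valve cup is at (237,185), the pink look-alike at (335,330) and the turquoise one at (455,275). Next I'll measure the points and take one close crop of the keys.

Run:
```python
from h import *
W=np.load('pics/scene0.npy');S=np.load('pics/side0.npy')
for n,A,px in(('scene',W,[(275,207),(320,224),(365,243),(237,181),(310,205),(355,235),(320,265)]),('side',S,[(257,185),(261,240),(279,170),(296,257),(288,222)])):
    for u,v in px: print(n,(u,v),np.nanmedian(A[v-1:v+2,u-1:u+2].reshape(-1,3),0).round(3))
# points in bar/rail height
for n,A in(('scene',W),('side',S)):
    m=(A[...,2]>.235)&(A[...,2]<.295)&(A[...,0]>.4)&(A[...,0]<.95)&(abs(A[...,1])<.4)
    p=A[m];print(n,len(p),np.percentile(p,[1,50,99],0).round(3))
def top(A,name,sc=1500):
    img=np.zeros((600,800,3),np.uint8)
    m=(A[...,2]>.06)&(A[...,2]<.3)
    p=A[m];
    u=((.35-p[:,1])*sc*.66+0).astype(int);v=((.95-p[:,0])*sc*.66).astype(int)
    ok=(u>=0)&(u<800)&(v>=0)&(v<600)
    img[v[ok],u[ok]]=cv2.applyColorMap((p[ok,2]/.3*255).astype(np.uint8)[:,None],cv2.COLORMAP_JET)[:,0]
    return img
im=cv2.imread('pics/scene0.png')[170:300,190:400];sd=cv2.imread('pics/side0.png')[140:300,220:360]
a=cv2.resize(im,(800,495),interpolation=3)
b=cv2.resize(sd,(525,600),interpolation=3)
cv2.imwrite('pics/crop1.png',np.hstack([cv2.resize(a,(440,272)),cv2.resize(b,(340,272*1))])if 0 else cv2.resize(sd,(525,600),interpolation=3))
t=np.maximum(top(W,''),top(S,''));cv2.imwrite('pics/top.png',cv2.dilate(t,np.ones((2,2))))
```

```text
scene (275, 207) [0.617 0.058 0.273]
scene (320, 224) [0.571 0.205 0.273]
scene (365, 243) [0.534 0.349 0.274]
scene (237, 181) [ 0.543 -0.214  0.133]
scene (310, 205) [0.506 0.107 0.227]
scene (355, 235) [0.472 0.271 0.186]
scene (320, 265) [0.576 0.219 0.073]
side (257, 185) [0.59  0.084 0.276]
side (261, 240) [0.548 0.323 0.276]
side (279, 170) [ 0.553 -0.22   0.143]
side (296, 257) [0.463 0.275 0.183]
side (288, 222) [0.493 0.113 0.173]
scene 1905 [[0.439 0.05  0.24 ]
 [0.555 0.214 0.265]
 [0.616 0.357 0.28 ]]
side 1780 [[0.434 0.051 0.244]
 [0.533 0.227 0.267]
 [0.609 0.359 0.279]]
```

View pics/crop1.png

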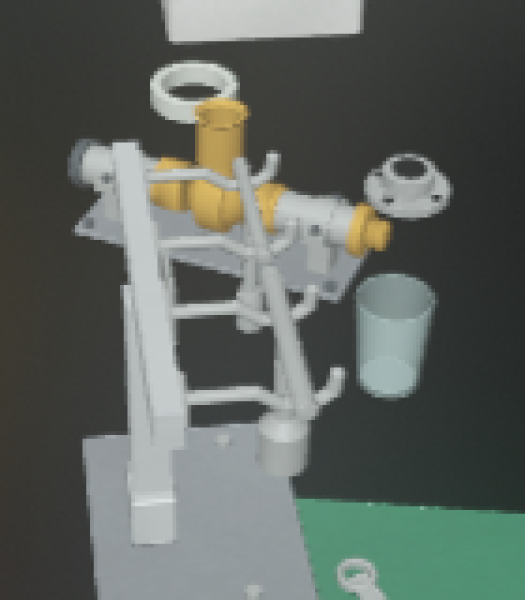

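View pics/top.png

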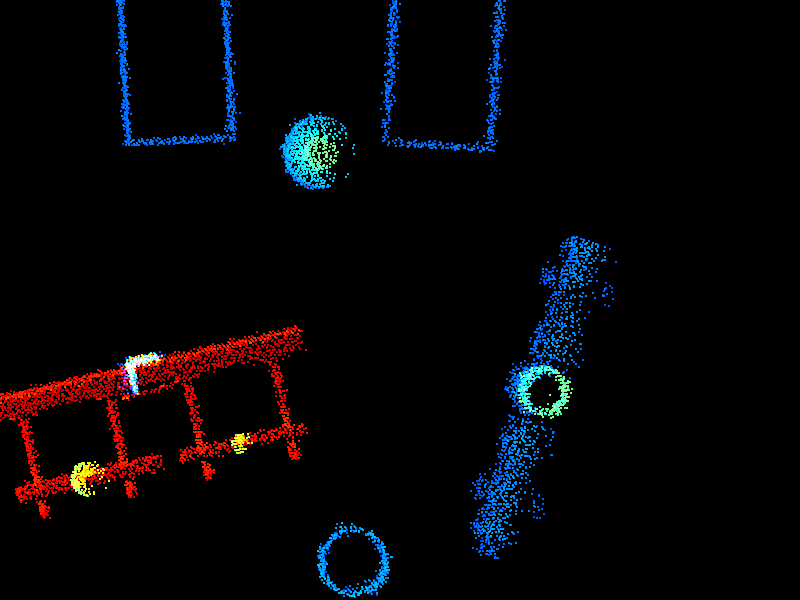

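The big-socket key is at side pixel (296,257), the end of the rack farther from the valve (y≈0.27). The slim one is at side pixel (288,222), y≈0.11. The other candidates are the pink look-alike at (190,325) and the turquoise one at (350,395). Now I'll fit the positions.

Run:
```python
from h import *
P=np.vstack([np.load(f'pics/{n}0.npy').reshape(-1,3) for n in('scene','side')]);P=P[~np.isnan(P[:,0])]
a=np.radians(13.2)
for it in range(2):
    ex=np.array([np.cos(a),np.sin(a)]);ey=np.array([-ex[1],ex[0]])
    d=(P[:,:2]-[.467,.261]);x=d@ex;y=d@ey
    m=(abs(x)<.014)&(abs(y)<.09)&(P[:,2]>.245)&(P[:,2]<.285)
    Q=P[m];k=np.polyfit(Q[:,1],Q[:,0],1);a=np.arctan(-k[0])
    print('bar',m.sum(),Q.mean(0),np.degrees(a),'ends',np.percentile(y[m],[1,99]),'x',np.percentile(x[m],[2,50,98]),'ztop',np.percentile(Q[:,2],97))
s=P[(np.hypot(*(P[:,:2]-[.463,.268]).T)<.05)&(P[:,2]>.13)&(P[:,2]<.185)]
d=s[:,:2]-[.467,.261];print('socket',len(s),s.mean(0),'x',np.percentile(d@ex,[2,98]),'y',np.percentile(d@ey,[2,98]))
m=(np.hypot(*(P[:,:2]-[.556,-.198]).T)<.04)&(P[:,2]>.145)&(P[:,2]<.17)
q=P[m];from scipy.optimize import least_squares
r=least_squares(lambda p:np.hypot(q[:,0]-p[0],q[:,1]-p[1])-p[2],[.556,-.198,.025],loss='soft_l1',f_scale=.002);print('mouth',len(q),r.x,np.percentile(q[:,2],95))
m=(np.hypot(*(P[:,:2]-r.x[:2]).T)<.16)&(np.hypot(*(P[:,:2]-r.x[:2]).T)>.035)&(P[:,2]>.055)&(P[:,2]<.095)
q=P[m][:,:2]; l=cv2.fitLine(q.astype(np.float32),cv2.DIST_HUBER,0,.01,.01).ravel();print('pipe',len(q),l,np.degrees(np.arctan2(l[1],l[0])), 'offset of mouth',np.cross(l[:2],r.x[:2]-l[2:]))
c=optics.read_camera('wrist');print(np.array(c['hand_eye']).round(3),c['fx'])
```

```text
bar 582 [0.46795134 0.26622788 0.26366667] 12.982556705034607 ends [-0.07425464  0.07319736] x [-0.01111848  0.00296384  0.01164412] ztop 0.27109554720862955
bar 583 [0.46794131 0.26614887 0.26368217] 12.94492192187885 ends [-0.074253    0.07319737] x [-0.01155873  0.0028097   0.01173302] ztop 0.27111350825751995
socket 165 [0.46645568 0.2703311  0.16977387] x [-0.01607539  0.01633397] y [-0.01548411  0.01717956]
mouth 164 [ 0.55518901 -0.19836887  0.02247838] 0.1592433596319293
pipe 1423 [ 0.95369756 -0.3007673   0.55757    -0.18603474] -17.503696 offset of mouth -0.012479151955591888
[[ 1.    -0.001 -0.001  0.001]
 [ 0.001  0.97   0.244 -0.067]
 [ 0.    -0.244  0.97  -0.092]
 [ 0.     0.     0.     1.   ]] 348.78149407495005<stdin>:16: DeprecationWarning: Arrays of 2-dimensional vectors are deprecated. Use arrays of 3-dimensional vectors instead. (deprecated in NumPy 2.0)
```

The 36 mm socket confirms the big key, at (0.467, 0.261) with yaw 13°. The mouth is at (0.555, -0.198) and the pipe yaw is about -17.5°. I'll move the wrist camera over the shield to look at the tang.

```bash
python3 -m creep '[[-2.5,-3.8,0,0,0,0,1],[-2.5,-3.8,0,0,0,0,1],[-2.5,-3.8,0,0,0,0,1],[-2.5,-3.8,0,0,0,0,1],[-2.5,-3.8,0,0,0,0,1],[-2.5,-3.8,0,0,0,0,1],[-2.5,-3.8,0,0,0,0,1],[-2.5,-3.8,0,0,0,0,1],[-2.5,-3.8,0,0,0,0,1],[0,0,0,0,0,0,1],[0,0,0,0,0,0,1]]'
python3 - <<'E'
from h import *
T=T_tool();print(T[:3,3])
c,W=cloud('wrist');np.save('pics/w1.npy',W)
M=T@np.array(c['hand_eye']);X=np.linalg.inv(M)@[.555,-.198,.13,1];u=c['fx']*X[0]/X[2]+c['cx'];v=c['fy']*X[1]/X[2]+c['cy'];print(u,v,X)
cv2.imwrite('pics/w1f.png',c['frame']);u,v=int(u),int(v);v0=max(v-75,0);u0=max(u-100,0)
print(u0,v0);cv2.imwrite('pics/w1.png',cv2.resize(c['frame'][v0:v0+150,u0:u0+200],None,fx=4,fy=4,interpolation=3))
E
```

```text
time_s: 1.25
tool_pos: [0.5016, -0.2123, 0.2864]
tool_rot: [179.8, 0.3, -63.5]
force: [-0.5, -1.0, -0.1]
grip_width: 0.0869
[ 0.50162776 -0.21231757  0.2863518 ]
293.0776119623987 141.55369026892097 [ 0.01140379 -0.04909116  0.24341944  1.        ]
193 66
```

View pics/w1.png

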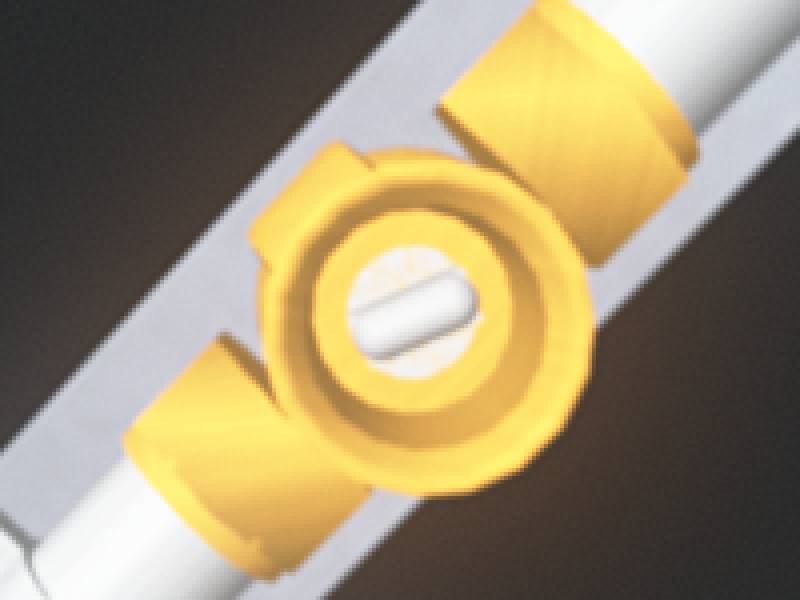

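The wrist view shows the tang at crop (368,343)-(465,295), about 23° in the image, so yaw ≈ -40.3°. The pipe edge gives -17°, which agrees with the fit. I'll compute the axis from this picture and move above the key.

```bash
python3 - <<'E'
from h import *
T=np.eye(4);T[:3,:3]=Ro.from_euler('xyz',[179.8,.3,-63.5],degrees=True).as_matrix();T[:3,3]=[.50163,-.21232,.28635]
c=optics.read_camera('wrist');M=T@np.array(c['hand_eye'])
def ray(u,v,z):
    d=M[:3,:3]@[(193+u/4-c['cx'])/c['fx'],(66+v/4-c['cy'])/c['fy'],1];return (M[:3,3]+d*(z-M[2,3])/d[2])[:2]
print('mouth',ray(426,322,.158),'floor hole',ray(414,312,.104),'tang',ray(416,318,.124))
for a,b in(((352,314),(452,269)),((385,360),(478,322))):
    d=ray(*b,.124)-ray(*a,.124);print('tang',np.degrees(np.arctan2(d[1],d[0])))
d=ray(420,0,.015)-ray(0,450,.015);print('plate edge',np.degrees(np.arctan2(d[1],d[0])))
E
python3 -m creep '[[-4,-1.64,-2,0,0,0,1],[-4,-1.64,-2,0,0,0,1],[-4,-1.64,-2,0,0,0,1],[-4,-1.64,-2,0,0,0,1],[-4,-1.64,-2,0,0,0,1],[-4,-1.64,0,0,0,0,1],[-4,-1.64,0,0,0,0,1],[-4,-1.64,0,0,0,0,1],[-4,-1.64,0,0,0,0,1],[-4,-1.64,0,0,0,0,1],[-2.5,-1,0,0,0,0,1],[0,0,0,0,0,-0.149,1],[0,0,0,0,0,-0.149,1],[0,0,0,0,0,-0.149,1],[0,0,0,0,0,-0.149,1],[0,0,0,0,0,-0.149,1],[0,0,0,0,0,-0.149,1],[0,0,0,0,0,-0.149,1],[0,0,0,0,0,-0.149,1],[0,0,0,0,0,0,1]]'
```

```text
mouth [ 0.55495343 -0.20135612] floor hole [ 0.5538663  -0.20281082] tang [ 0.55368406 -0.20219995]
tang -39.647340127633626
tang -41.41120970973491
plate edge -18.174761271910214
time_s: 3.35
tool_pos: [0.4841, 0.2246, 0.3902]
tool_rot: [179.9, 0.2, 2.2]
force: [0.4, 0.2, -0.1]
grip_width: 0.0871
```

Run:
```python
from h import *
c,W=cloud('wrist');P=W.reshape(-1,3);P=P[~np.isnan(P[:,0])]
a=np.radians(12.95)
for it in range(2):
    ex=np.array([np.cos(a),np.sin(a)]);ey=np.array([-ex[1],ex[0]])
    d=(P[:,:2]-[.467,.261]);x=d@ex;y=d@ey
    m=(abs(x)<.014)&(abs(y)<.09)&(P[:,2]>.252)&(P[:,2]<.285)
    Q=P[m];k=np.polyfit(Q[:,1],Q[:,0],1);a=np.arctan(-k[0])
    print('bar',m.sum(),np.degrees(a),'ends',np.percentile(y[m],[.5,99.5]),'x',np.percentile(x[m],[2,50,98]),'z',np.percentile(Q[:,2],[50,97]))
```

```text
bar 6031 12.781149386393091 ends [-0.06196157  0.0705268 ] x [-0.0112455  -0.0007275   0.01133525] z [0.26756039 0.26978723]
bar 6031 12.743499905711936 ends [-0.06194634  0.07053685] x [-0.01120745 -0.00074939  0.01133635] z [0.26756039 0.26978723]
```

```bash
python3 -m creep '[[-1.6,-3.7,0,0,0,0,1],[0,0,0,0,0,-0.095,1],[0,0,0,0,0,-0.095,1],[0,0,2,0,0,0,1],[0,0,0,0,0,0,1]]'
```

```text
time_s: 3.9
tool_pos: [0.4692, 0.2573, 0.3697]
tool_rot: [179.9, 0.2, 11.6]
force: [-0.5, -0.8, -0.1]
grip_width: 0.0872
```

```bash
python3 -m creep '[[-0.15,-0.4,2,0,0,-0.025,1],[0,0,2,0,0,0,1],[0,0,2,0,0,0,1],[0,0,0.5,0,0,0,1],[0,0,0,0,0,0,1]]'
```

```text
time_s: 4.4
tool_pos: [0.4697, 0.2587, 0.3065]
tool_rot: [179.9, -0.0, 12.1]
force: [0.2, -0.3, -0.1]
grip_width: 0.087
```

```bash
python3 -m creep '[[-0.25,-0.3,0.1,0,0,-0.014,1],[0,0,0,0,0,0,1],[0,0,0,0,0,0,0],[0,0,0,0,0,0,0],[0,0,0,0,0,0,0],[0,0,0,0,0,0,0],[0,0,0,0,0,0,0],[0,0,0,0,0,0,0],[0,0,0,0,0,0,0],[0,0,0,0,0,0,0]]' 45
```

```text
time_s: 5.4
tool_pos: [0.4681, 0.262, 0.3098]
tool_rot: [180.0, -0.4, 12.7]
force: [0.0, -0.2, -0.1]
grip_width: 0.0309
```

```bash
python3 -m creep '[[0,0,0.3,0,0,0,0],[0,0,0,0,0,0,0],[0,0,0,0,0,0,0],[0,0,0,0,0,0,0],[0,0,0,0,0,0,0]]' 45
```

```text
time_s: 5.9
tool_pos: [0.4677, 0.262, 0.3062]
tool_rot: [180.0, -0.3, 12.8]
force: [-0.1, 0.2, 0.2]
grip_width: 0.0151
```

```bash
python3 -m creep '[[0,0,0,0,0,0,0],[0,0,-0.5,0,0,0,0],[0,0,-1,0,0,0,0],[0,0,-1,0,0,0,0],[0,0,-1,0,0,0,0],[0,0,-1,0,0,0,0],[0,0,-1,0,0,0,0],[0,0,-1,0,0,0,0],[0,0,0,0,0,0,0]]'
python3 - <<'E'
from h import *
print(env.get_obs()['force'])
c,W=cloud('side');cv2.imwrite('pics/s2.png',cv2.resize(c['frame'][120:300,200:400],None,fx=3,fy=3,interpolation=3))
E
```

```text
time_s: 6.8
tool_pos: [0.4665, 0.2611, 0.3746]
tool_rot: [179.9, -0.1, 12.8]
force: [0.7, -0.1, -5.7]
grip_width: 0.015
[ 0.73778702 -0.10495734 -5.66241033]
```

View pics/s2.png

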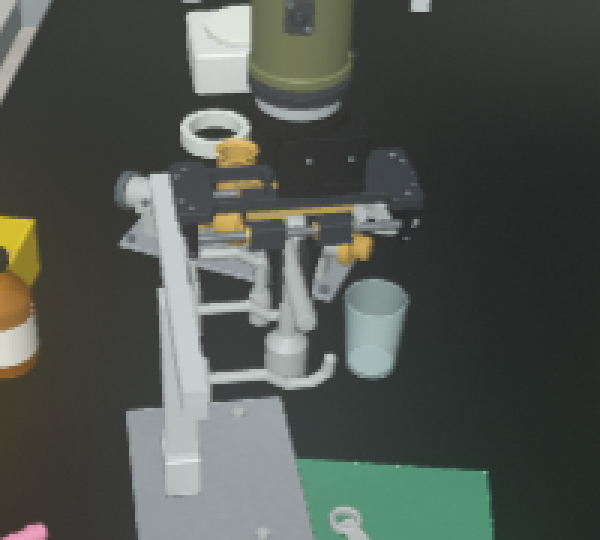

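Holding the key: 5.7 N is about 0.55 kg, and the picture shows the socket hanging upright at crop (286,350). Next I'll retreat clear of the hooks, move to the valve and turn to the tang's angle.

```bash
python3 -m creep '[[-2,0,-0.5,0,0,0,0],[-2,0,-0.5,0,0,0,0],[-2,0,-0.5,0,0,0,0],[-2,0,-0.5,0,0,0,0],[0,2,0,0,0,0,0],[0,4,0,0,0,0,0],[0,4,0,0,0,0,0],[0,4,0,0,0,0,0],[0,4,0,0,0,0,0],[0.6,4,0,0,0,0,0],[1.2,4,0,0,0,0,0],[1.2,4,0,0,0,0,0],[1.2,4,0,0,0,0,0],[1.2,4,0,0,0,0,0],[1,4,0,0,0,0,0],[0,3,0,0,0,0,0],[0,0,0,0,0,0,0]]'
python3 -m creep '[[0,0,0,0,0,-0.13,0],[0,0,0,0,0,-0.13,0],[0,0,0,0,0,-0.13,0],[0,0,0,0,0,-0.13,0],[0,0,0,0,0,-0.12,0],[0,0,0,0,0,0,0],[0,0,0,0,0,0,0]]'
```

```text
time_s: 8.55
tool_pos: [0.5515, -0.1941, 0.3844]
tool_rot: [179.9, 0.8, 13.4]
force: [-0.9, -0.8, -5.7]
grip_width: 0.0149
time_s: 9.25
tool_pos: [0.5502, -0.1939, 0.3767]
tool_rot: [-178.8, 0.8, 51.3]
force: [-0.4, -0.5, -5.6]
grip_width: 0.0149
```

```bash
cat > m.py <<'E'
from h import *
from scipy.optimize import least_squares
T=T_tool();t=T[:3,3]
P=np.vstack([cloud(n)[1].reshape(-1,3) for n in('scene','side')])
P=P[~np.isnan(P[:,0])]
def circ(zl,zh,r,c0,w):
    q=P[(P[:,2]>zl)&(P[:,2]<zh)&(np.hypot(*(P[:,:2]-c0).T)<w)]
    f=least_squares(lambda p:np.hypot(q[:,0]-p[0],q[:,1]-p[1])-r,c0,loss='soft_l1',f_scale=.0015);return len(q),f.x.round(4),q[:,2].min().round(4),np.abs(f.fun).mean().round(4)
zf=t[2]-.159
print('tcp',t.round(4),env.get_obs()['tool_rot'].round(1))
print('socket',circ(zf+.002,zf+.036,.018,t[:2],.035),'stem',circ(zf+.055,zf+.085,.008,t[:2],.03))
print('mouth',circ(.12,.150,.0265,np.array([.5545,-.2008]),.04))
E
python3 m.py
```

```text
tcp [ 0.5502 -0.1939  0.3767] [-178.8    0.8   51.3]
socket (179, array([ 0.5515, -0.1941]), np.float64(0.2197), np.float64(0.0022)) stem (52, array([ 0.553 , -0.1943]), np.float64(0.273), np.float64(0.002))
mouth (258, array([ 0.5562, -0.2027]), np.float64(0.1201), np.float64(0.0051))
```

```bash
cat > g.py <<'E'
import sys
from h import *
x,y,z,yaw=map(float,sys.argv[1:5]);T=T_tool()
G=Ro.from_euler('xyz',[180,0,yaw],degrees=True).as_matrix()
print('now',T[:3,3].round(4),env.get_obs()['tool_rot'].round(2),'F',env.get_obs()['force'].round(1),env.get_obs()['wrist_torque'].round(2))
print('shift cm',(T[:3,:3].T@(np.array([x,y,z])-T[:3,3])*100).round(2),'turn',Ro.from_matrix(T[:3,:3].T@G).as_rotvec().round(3))
E
python3 g.py .5546 -.201 .345 49.5
```

```text
now [ 0.5502 -0.194   0.3769] [-178.84    0.76   51.3 ] F [ 0.2 -0.5 -5.3] [ 0.07 -0.17 -0.02]
shift cm [-0.23  0.85  3.18] turn [-0.02   0.014  0.031]
```

```bash
python3 -m creep '[[-0.25,0.85,0,-0.02,0.014,0.031,0],[0,0,1.5,0,0,0,0],[0,0,1.5,0,0,0,0],[0,0,0,0,0,0,0],[0,0,0,0,0,0,0]]'; python3 g.py .5546 -.201 .345 49.5; python3 m.py
```

```text
time_s: 9.85
tool_pos: [0.5554, -0.2024, 0.3437]
tool_rot: [179.9, -0.1, 49.1]
force: [0.7, 0.9, -6.7]
grip_width: 0.0148
now [ 0.5554 -0.2024  0.3437] [ 1.7992e+02 -7.0000e-02  4.9060e+01] F [ 0.7  0.9 -6.7] [ 0.1  -0.15 -0.  ]
shift cm [ 0.05 -0.15 -0.13] turn [ 0.001 -0.001 -0.008]
tcp [ 0.5554 -0.2024  0.3437] [ 1.799e+02 -1.000e-01  4.910e+01]
socket (167, array([ 0.5606, -0.2027]), np.float64(0.187), np.float64(0.0018)) stem (59, array([ 0.5599, -0.2024]), np.float64(0.2399), np.float64(0.0019))
mouth (254, array([ 0.5559, -0.2028]), np.float64(0.12), np.float64(0.0051))
```

Run:
```python
from h import *
L=[]
for n in('scene','side'):
    c=optics.read_camera(n);X=np.array(c['R'])@[.555,-.2,.19]+c['t'];u=int(c['fx']*X[0]/X[2]+c['cx']);v=int(c['fy']*X[1]/X[2]+c['cy'])
    print(n,u,v);L.append(cv2.resize(c['frame'][v-40:v+40,u-40:u+40],(400,400),interpolation=cv2.INTER_CUBIC))
cv2.imwrite('pics/two.png',np.hstack(L))
```

```text
scene 235 174
side 277 161
```

View pics/two.png

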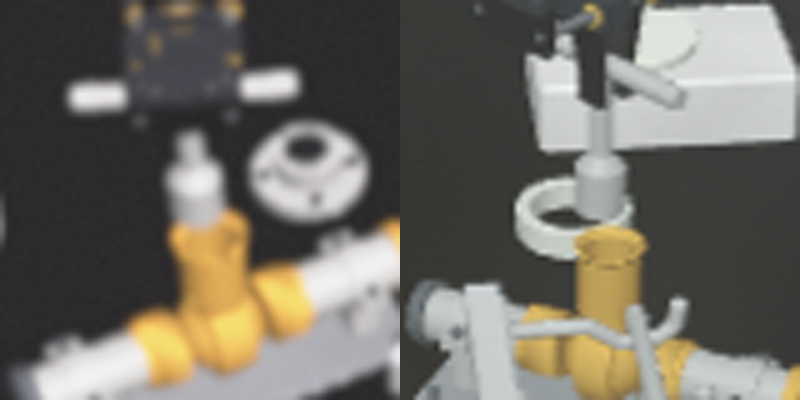

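Run:
```python
from h import *
from scipy.optimize import least_squares
C={n:optics.read_camera(n) for n in('scene','side')}
def pr(n,X):
    c=C[n];X=np.array(c['R'])@X+c['t'];return c['fx']*X[0]/X[2]+c['cx'],c['fy']*X[1]/X[2]+c['cy']
def solve(us,z):
    return least_squares(lambda p:[pr(n,[p[0],p[1],z])[0]-us[n] for n in us],[.555,-.2]).x
# mouth rim z .158 ; socket silhouette centre at z~.195
m=solve({'scene':195+209/5,'side':237+(610-400)/5},.158)
s=solve({'scene':195+198/5,'side':237+(601-400)/5},.197)
print('mouth',m,'socket',s,'move',m-s)
for n in C:
    f=C[n]['frame'].astype(int);sat=f.max(2)-f.min(2)
    for lab,X in(('sock',[*s,.192]),('sock',[*s,.198]),('sock',[*s,.205])):
        u,v=pr(n,np.array(X));r=int(round(v));print(n,lab,round(u,1),r,f[r,int(u)-9:int(u)+10].mean(1).astype(int).tolist())
    u,v=pr(n,np.array([*m,.158]));r=int(round(v));print(n,'mouth sat',round(u,1),[(k,sat[r+k,int(u)-12:int(u)+13].tolist()) for k in(1,)])
```

```text
mouth [ 0.55109609 -0.20263036] socket [ 0.55766697 -0.20237137] move [-0.00657088 -0.00025899]
scene sock 234.7 174 [42, 43, 50, 77, 112, 143, 162, 176, 185, 192, 194, 195, 189, 169, 129, 82, 50, 42, 42]
scene sock 234.6 173 [43, 43, 54, 82, 121, 151, 174, 191, 201, 206, 205, 199, 188, 164, 121, 72, 46, 40, 43]
scene sock 234.4 171 [42, 44, 65, 111, 159, 192, 214, 226, 234, 236, 234, 226, 212, 174, 117, 65, 45, 42, 45]
scene mouth sat 236.8 [(1, [2, 2, 3, 7, 49, 105, 139, 138, 133, 129, 130, 132, 133, 134, 132, 124, 114, 106, 109, 102, 66, 24, 3, 3, 2])]
side sock 277.2 161 [188, 190, 192, 183, 163, 164, 170, 172, 172, 170, 165, 158, 146, 144, 147, 96, 60, 59, 60]
side sock 277.2 159 [190, 193, 196, 185, 163, 163, 170, 173, 172, 170, 165, 159, 147, 118, 80, 61, 59, 59, 58]
side sock 277.2 158 [190, 190, 196, 186, 163, 162, 170, 173, 172, 170, 166, 160, 149, 118, 75, 59, 59, 59, 59]
side mouth sat 279.0 [(1, [7, 7, 6, 7, 7, 33, 71, 83, 80, 88, 95, 99, 102, 101, 102, 101, 99, 90, 96, 89, 44, 3, 3, 4, 4])]
```

```bash
cat > rel.py <<'E'
from h import *
from scipy.optimize import least_squares
T=T_tool();t=T[:3,3];C={n:optics.read_camera(n) for n in('scene','side')}
def pr(n,X):
    c=C[n];X=np.array(c['R'])@X+c['t'];return np.array([c['fx']*X[0]/X[2]+c['cx'],c['fy']*X[1]/X[2]+c['cy']])
def cen(sig,u,w=13):   # centre & width from half-height crossings
    a=int(round(u))-w;s=sig[a:a+2*w+1];k=w
    h=(np.median(sig[int(u)-3:int(u)+4]))*.5
    l=k
    while l>0 and s[l]>h:l-=1
    r=k
    while r<2*w and s[r]>h:r+=1
    L=l+(h-s[l])/(s[l+1]-s[l]);R=r-(h-s[r])/(s[r-1]-s[r]);return a+(L+R)/2,R-L
zf=t[2]-.159
out={}
for key,zs,sx in(('mouth',(.150,.146,.142),0),('sock',(zf+.008,zf+.013,zf+.018),1)):
    us={}
    for n in C:
        f=C[n]['frame'].astype(float);sat=f.max(2)-f.min(2)
        g=f.mean(2)-45 if n=='scene' else 255-abs(f.mean(2)-165)*6
        L=[]
        for z in zs:
            u,v=pr(n,[*([.5535,-.2015] if key=='mouth' else t[:2]+[.002,0]),z]);L.append(cen((sat if key=='mouth' else np.maximum(g,0))[int(round(v))],u))
        us[n]=np.array(L)
    ps=[least_squares(lambda p:[pr(n,[*p,z])[0]-us[n][i,0] for n in us],[.555,-.2]).x for i,z in enumerate(zs)]
    print(key,np.round(ps,4).tolist(),{n:us[n].round(1).tolist() for n in us});out[key]=np.mean(ps,0)
print('tcp',t.round(4),'move world',(out['mouth']-out['sock']).round(4))
d=T[:3,1]
for n in C: print(n,[pr(n,t+[0,0,-.044]+s*.075*d).round(1).tolist() for s in(-1,1)])
E
python3 rel.py
```

```text
mouth [[0.5532, -0.204], [0.5533, -0.2045], [0.554, -0.2031]] {'scene': [[236.3, 15.5], [236.3, 15.5], [236.5, 15.0]], 'side': [[278.4, 13.6], [278.4, 12.0], [278.2, 12.5]]}
sock [[0.5617, -0.2004], [0.5634, -0.1991], [0.5633, -0.1997]] {'scene': [[234.2, 10.1], [234.0, 9.9], [233.8, 9.9]], 'side': [[276.0, 10.7], [275.5, 9.6], [275.5, 9.5]]}
tcp [ 0.5559 -0.2023  0.3448] move world [-0.0093 -0.0042]
scene [[254.8, 149.4], [210.1, 152.4]]
side [[293.5, 140.6], [263.0, 126.0]]
```

Run:
```python
from h import *
T=T_tool();c=optics.read_camera('wrist');M=np.linalg.inv(T@np.array(c['hand_eye']))
for X in([.5545,-.201,.158],[*T[:2,3],T[2,3]-.159],[*T[:2,3],T[2,3]-.130]):
    x=M@[*X,1];print(c['fx']*x[0]/x[2]+c['cx'],c['fy']*x[1]/x[2]+c['cy'])
cv2.imwrite('pics/w3.png',cv2.resize(c['frame'][110:310,180:380],None,fx=3,fy=3,interpolation=3))
```

```text
276.56503726372426 203.9374964167708
276.4906844442513 214.69752891686494
276.55538561484383 225.86295332701738
```

View pics/w3.png

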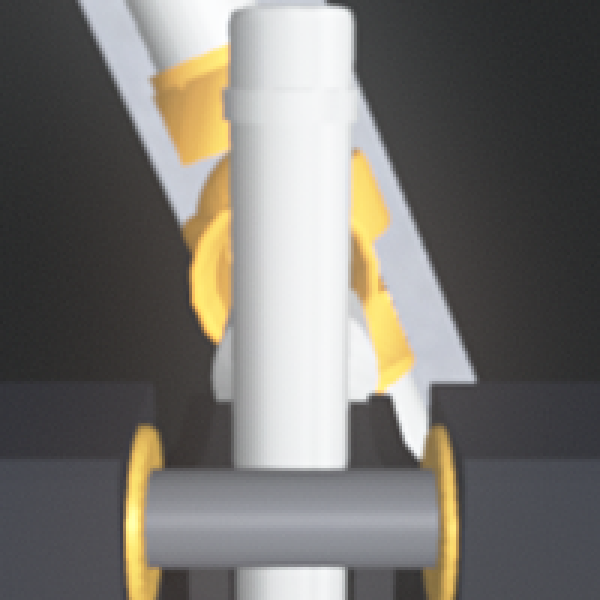

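The wrist view puts the socket's centre at crop x≈296 and the mouth's at ≈284. Combined with the scene and side offsets, the tool needs about -4 mm in x and -4.5 mm in y.

```bash
python3 -m creep '[[-0.4,-0.45,0,0,0,-0.005,0],[0,0,0,0,0,0,0],[0,0,0,0,0,0,0]]'; python3 g.py .5497 -.2024 .324 49.5; python3 rel.py
```

```text
time_s: 10.6
tool_pos: [0.5492, -0.2024, 0.3449]
tool_rot: [179.8, -0.1, 49.4]
force: [0.4, 0.2, -5.8]
grip_width: 0.0149
now [ 0.5492 -0.2024  0.3449] [ 1.7982e+02 -9.0000e-02  4.9410e+01] F [ 0.4  0.2 -5.8] [ 0.04 -0.1  -0.02]
shift cm [0.03 0.04 2.09] turn [ 0.003 -0.002 -0.002]
mouth [[0.5532, -0.2041], [0.5533, -0.2045], [0.554, -0.203]] {'scene': [[236.3, 15.5], [236.3, 15.5], [236.5, 15.0]], 'side': [[278.4, 13.6], [278.4, 12.0], [278.2, 12.5]]}
sock [[0.5567, -0.1985], [0.5567, -0.1986], [0.5561, -0.1997]] {'scene': [[235.6, 10.1], [235.5, 10.0], [235.3, 10.0]], 'side': [[277.4, 9.8], [277.4, 9.8], [277.6, 9.4]]}
tcp [ 0.5492 -0.2024  0.3449] move world [-0.003  -0.0049]
scene [[256.3, 148.3], [211.6, 151.5]]
side [[295.7, 140.6], [264.8, 126.1]]
```

```bash
python3 -m creep '[[-0.1,0,1,0,0,0,0],[0,0,1,0,0,0,0],[0,0,0,0,0,0,0]]'; python3 g.py .549 -.2028 .32 49.5;  python3 -m creep '[[0,0,0.5,0,0,0,0],[0,0,0.5,0,0,0,0],[0,0,0,0,0,0,0]]'; python3 g.py .549 -.2028 .31 49.5
```

```text
time_s: 11.0
tool_pos: [0.5485, -0.2032, 0.3228]
tool_rot: [179.8, -0.1, 49.4]
force: [-0.6, 0.2, -6.6]
grip_width: 0.0146
now [ 0.5485 -0.2032  0.3228] [ 1.7985e+02 -8.0000e-02  4.9410e+01] F [-0.6  0.2 -6.6] [ 0.1  -0.07 -0.04]
shift cm [0.06 0.01 0.28] turn [ 0.003 -0.001 -0.001]
time_s: 11.3
tool_pos: [0.5486, -0.203, 0.3114]
tool_rot: [179.9, -0.1, 49.4]
force: [-0.4, 0.2, -5.2]
grip_width: 0.0148
now [ 0.5486 -0.203   0.3114] [ 1.799e+02 -9.000e-02  4.943e+01] F [-0.4  0.2 -5.2] [ 0.11 -0.13 -0.02]
shift cm [0.04 0.02 0.14] turn [ 0.002 -0.002 -0.001]
```

```bash
for i in 1 2 3; do python3 -m creep '[[0,0,0.5,0,0,0,0],[0,0,0,0,0,0,0]]'|grep -E 'pos|force'; done
```

```text
tool_pos: [0.549, -0.2024, 0.3068]
force: [-0.2, -0.0, -6.8]
tool_pos: [0.5489, -0.2022, 0.3011]
force: [0.2, -0.0, -7.1]
tool_pos: [0.5488, -0.2021, 0.2953]
force: [-0.8, -0.2, -7.5]
```

```bash
for i in 1 2 3 4; do python3 -m creep '[[0,0,0.4,0,0,0,0],[0,0,0,0,0,0,0]]'|grep -E 'pos|force'; done
```

```text
tool_pos: [0.5488, -0.2021, 0.2908]
force: [-0.4, 1.8, -5.8]
tool_pos: [0.5489, -0.2021, 0.2865]
force: [-0.4, -0.2, -6.3]
tool_pos: [0.5491, -0.2019, 0.2823]
force: [-0.2, -0.0, -6.0]
tool_pos: [0.5491, -0.2018, 0.2779]
force: [-0.2, 0.4, -6.2]
```

```bash
for i in 1 2 3 4; do python3 -m creep '[[0,0,0.35,0,0,0,0],[0,0,0,0,0,0,0]]'|grep -E 'pos|force'; done
python3 - <<'E'
from h import *
L=[]
for n in('scene','side'):
    c=optics.read_camera(n);X=np.array(c['R'])@[.555,-.2,.17]+c['t'];u=int(c['fx']*X[0]/X[2]+c['cx']);v=int(c['fy']*X[1]/X[2]+c['cy'])
    L.append(cv2.resize(c['frame'][v-40:v+40,u-40:u+40],(400,400),interpolation=cv2.INTER_CUBIC))
cv2.imwrite('pics/two2.png',np.hstack(L))
E
```

```text
tool_pos: [0.5491, -0.2018, 0.2741]
force: [-0.5, 0.5, -6.3]
tool_pos: [0.5491, -0.2018, 0.2703]
force: [0.8, 0.4, -6.4]
tool_pos: [0.5492, -0.2017, 0.2665]
force: [-0.3, 0.1, -6.8]
tool_pos: [0.5498, -0.2016, 0.2637]
force: [0.2, 1.9, -6.0]
```

View pics/two2.png

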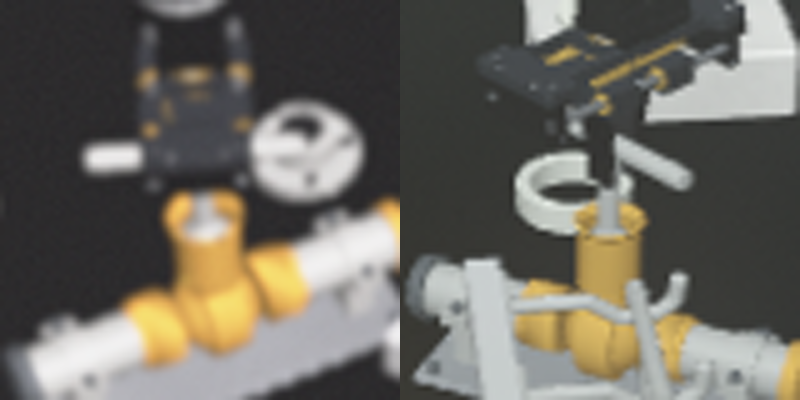

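The key stands down in the cup and over the tang: bar about 0.220, with the stem rising from the mouth at crop (607,205). Next I'll turn it clockwise in steps, watching the forces.

```bash
for i in 1 2 3; do python3 -m creep '[[0,0,0.05,0,0,0.06,0],[0,0,0.05,0,0,0.06,0],[0,0,0,0,0,0,0]]'|grep -E 'pos|force|rot'; python3 -c "
from h import *
o=env.get_obs();print(o['time_s'],o['wrist_torque'].round(2),(T_tool()[:3,:3].T@o['force']).round(1))"; done
```

```text
tool_pos: [0.5502, -0.2009, 0.2636]
tool_rot: [179.8, -0.3, 42.5]
force: [0.2, -0.3, -5.9]
13.9 [ 0.24 -0.08  0.09] [-0.   0.3  5.9]
tool_pos: [0.5504, -0.2007, 0.2636]
tool_rot: [179.8, -0.3, 35.7]
force: [0.4, 0.9, -5.0]
14.2 [ 0.29 -0.02  0.09] [ 0.8 -0.5  5. ]
tool_pos: [0.5506, -0.2004, 0.2636]
tool_rot: [179.8, -0.4, 29.1]
force: [0.4, 1.7, -4.8]
14.5 [0.35 0.02 0.11] [ 1.2 -1.3  4.8]
```

```bash
for i in 1 2 3 4; do python3 -m creep '[[0,0,0.03,0,0,0.07,0],[0,0,0.03,0,0,0.07,0],[0,0,0.03,0,0,0.07,0],[0,0,0,0,0,0,0]]'|grep -E 'pos|rot'; python3 -c "
from h import *
o=env.get_obs();print(o['time_s'],o['wrist_torque'].round(2),(T_tool()[:3,:3].T@o['force']).round(1))"; done
```

```text
tool_pos: [0.5509, -0.2, 0.2636]
tool_rot: [179.9, -0.4, 17.4]
14.9 [0.34 0.06 0.12] [ 0.2 -1.7  4.4]
tool_pos: [0.5513, -0.1997, 0.2636]
tool_rot: [179.9, -0.5, 5.9]
15.3 [0.24 0.15 0.08] [-0.5 -1.7  3.9]
tool_pos: [0.5517, -0.1995, 0.2636]
tool_rot: [-180.0, -0.6, -5.5]
15.7 [0.33 0.14 0.1 ] [-0.4 -1.3  3.6]
tool_pos: [0.5522, -0.1994, 0.2636]
tool_rot: [-179.9, -0.6, -16.9]
16.1 [0.37 0.25 0.13] [-0.6 -1.5  3.2]
```

```bash
for i in 1 2 3; do python3 -m creep '[[0,0,0,0,0,0.03,0],[0,0,0,0,0,0,0]]'|grep -E 'rot'; python3 -c "
from h import *
o=env.get_obs();print(o['time_s'],o['wrist_torque'].round(2),(T_tool()[:3,:3].T@o['force']).round(1))"; done
```

```text
tool_rot: [-179.8, -0.6, -18.3]
16.3 [0.39 0.18 0.11] [-1.2 -1.5  2.3]
tool_rot: [-179.8, -0.6, -20.0]
16.5 [0.37 0.19 0.17] [-0.1  0.1  2. ]
tool_rot: [-179.8, -0.6, -21.9]
16.7 [0.34 0.17 0.13] [-1.  -1.7  2.1]
```

```bash
for i in 1 2 3; do python3 -m creep '[[0,0,0,0,0,0.025,0],[0,0,0,0,0,0,0]]'|grep -E 'rot'; python3 -c "
from h import *
o=env.get_obs();print(o['time_s'],o['wrist_torque'].round(2),(T_tool()[:3,:3].T@o['force']).round(1))"; done
```

```text
tool_rot: [-179.8, -0.6, -23.4]
16.9 [0.38 0.11 0.16] [-0.5  0.1  3.1]
tool_rot: [-179.8, -0.6, -24.9]
17.1 [0.37 0.1  0.24] [-0.7 -1.2  2. ]
tool_rot: [-179.7, -0.6, -26.4]
17.3 [0.34 0.04 0.42] [ 0.2 -1.1  1.8]
```

The torque rises to 0.42 Nm, so this is the stop. I'll relax about 4° within the slot's play, release, rise and check.

```bash
python3 -m creep '[[0,0,0,0,0,-0.07,0],[0,0,0,0,0,0,0],[0,0,0,0,0,0,1],[0,0,0,0,0,0,1],[0,0,0,0,0,0,1],[0,0,0,0,0,0,1],[0,0,0,0,0,0,1],[0,0,0,0,0,0,1],[0,0,0,0,0,0,1],[0,0,0,0,0,0,1],[0,0,-1,0,0,0,1],[0,0,-2,0,0,0,1],[0,0,-3,0,0,0,1],[0,0,-3,0,0,0,1],[0,0,-3,0,0,0,1],[0,2,-1,0,0,0,1],[0,4,0,0,0,0,1],[0,0,0,0,0,0,1],[0,0,0,0,0,0,1]]'
python3 - <<'E'
from h import *
c,W=cloud('wrist');P=W.reshape(-1,3);P=P[~np.isnan(P[:,0])]
Q=P[(P[:,2]>.205)&(P[:,2]<.24)&(np.hypot(*(P[:,:2]-[.553,-.2]).T)<.1)]
print(len(Q),Q.min(0),Q.max(0),Q.mean(0),'ztop',np.percentile(Q[:,2],95))
l=cv2.fitLine(Q[:,:2].astype(np.float32),cv2.DIST_HUBER,0,.01,.01).ravel();print('bar dir',np.degrees(np.arctan2(l[1],l[0])),'-> across normal',np.degrees(np.arctan2(l[1],l[0]))%180-90)
cv2.imwrite('pics/w4.png',c['frame'])
E
```

```text
time_s: 19.2
tool_pos: [0.5278, -0.2569, 0.4083]
tool_rot: [-179.9, -1.3, -22.7]
force: [-0.1, 1.4, -0.6]
grip_width: 0.0871
3982 [ 0.51816904 -0.27412092  0.2159925 ] [ 0.58815399 -0.13202514  0.22870133] [ 0.55490265 -0.19810769  0.22456972] ztop 0.22692595959905906
bar dir 67.528854 -> across normal -22.471146
```

View pics/w4.png

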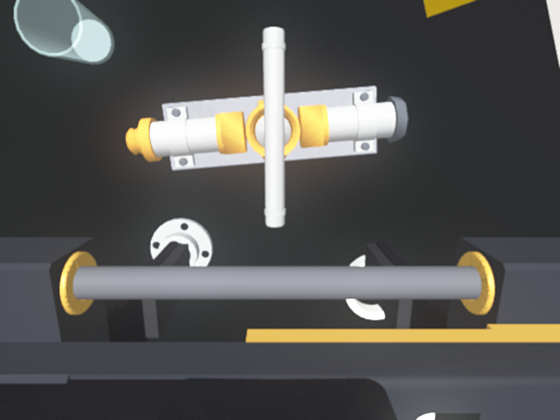

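The bar runs from (273,28) to (275,227) and the pipe from (140,138) to (398,117). The bar is about 4° past square, inside the 8° limit, with its centre on the cup. I'll do a last check of tilt, slim key and bystanders, then hand in.

Run:
```python
from h import *
c,W=cloud('wrist');P=W.reshape(-1,3);P=P[~np.isnan(P[:,0])]
l=np.array([.382,.924]);s=(P[:,:2]-[.553,-.203])@l;n=(P[:,:2]-[.553,-.203])@[.924,-.382]
m=(abs(n)<.006)&(abs(s)<.073)&(P[:,2]>.2)&(P[:,2]<.24);k=np.polyfit(s[m],P[m,2],1);print('bar tilt deg',np.degrees(np.arctan(k[0])),'z top',k[1],'ends',s[m].min(),s[m].max())
S=[np.load('pics/scene0.npy'),cloud('scene')[1]];D=[np.load('pics/side0.npy'),cloud('side')[1]]
for A in(S,D):
  for w in A:
    p=w.reshape(-1,3);d=p[:,:2]-[.508,.109]
    q=p[(np.hypot(*d.T)<.06)&(abs(d@[.974,.225])<.014)&(p[:,2]>.25)&(p[:,2]<.285)];print('slim',len(q),q.mean(0).round(3))
for n,A in(('scene',S),('side',D)):
    d=np.linalg.norm(A[1]-A[0],axis=2)>.02
    d=cv2.morphologyEx(d.astype(np.uint8),cv2.MORPH_OPEN,np.ones((3,3)))
    _,_,st,ce=cv2.connectedComponentsWithStats(d);print(n,[(x[4],c.round().tolist()) for x,c in zip(st[1:],ce[1:]) if x[4]>25])
print(order.sign_off())
```

```text
bar tilt deg 0.02514053048779293 z top 0.22537331749789555 ends -0.07294323896814765 0.07296537110794837
slim 147 [0.506 0.108 0.26 ]
slim 147 [0.506 0.108 0.26 ]
slim 139 [0.505 0.112 0.262]
slim 135 [0.505 0.111 0.262]
scene [(np.int32(10101), [285.0, 47.0]), (np.int32(188), [364.0, 116.0]), (np.int32(196), [236.0, 171.0]), (np.int32(49), [339.0, 210.0]), (np.int32(235), [356.0, 223.0]), (np.int32(31), [375.0, 226.0])]
side [(np.int32(16297), [401.0, 54.0]), (np.int32(198), [278.0, 158.0]), (np.int32(40), [442.0, 166.0]), (np.int32(247), [429.0, 191.0]), (np.int32(669), [475.0, 198.0]), (np.int32(479), [296.0, 243.0])]
the job is handed in; nothing more can be done
None
```

I lifted the thick-socket key off its hooks, lowered it over the tang and turned it clockwise to the stop. I then released it and handed the job in at about 19.5 s of the 48 s allowed.

**Last checks**
- **Seating:** the bar's centre is about 0.218 m up, 2–3 mm from the measured spindle axis. It is level to within 0.1° along its length. I did not measure tilt the other way.
- **Angle:** the bar is about 4° past square to the pipe, inside the 8° limit. I stopped when the torque rose to 0.42 Nm, then eased back about 4°, which should be within the slot's play.
- **Slim key and bystanders:** the slim key is unmoved to within 1 mm. Comparing the scene and side views from before and after, only the arm, the big key's old place and the valve changed.
- **Robot:** the gripper is open and clear of everything.

**Disagreements:** the cameras differed by 2–4 mm on where the mouth is, and on where the socket hung under the gripper. I split the difference, and the key went in with no noticeable contact force.

I viewed 10 pictures in all.

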